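# Find the full screw tin by its weight

### The arm

A 6-joint arm with a two-finger parallel gripper is mounted at the origin on a cart in front of the work surface, level with it; the furniture and walls round the work are solid. World frame = base frame: x ahead of the robot, y to its left, z up, the work surface at z = 0. Lengths are in m, angles in rad, forces in N, time in s.
With the tool pointing down it reaches from about 0.375 to 0.975 m from the base axis. Payload 3.8 kg.
Tool frame: the origin (TCP) lies at the very end of the fingers, on their centre line; the grasp point (between the pads) lies 19 mm behind it; z points along the fingers, y is the line along which they close (so a half turn about z gives the same grasp; the last joint's range is limited). The gripper opens to 85 mm and grips with 20 to 120 N. Pads are 22 mm wide; open, the fingers measure 114 mm over their backs; the gripper's body (76 mm by 85 mm) begins 54 mm behind the grasp point. The pads swing forward as they close: fully open they stand 13 mm farther back than shut.
Start: joints at [1.073, 0.264, 1.604, -0, 1.274, -0.037], TCP at [0.3, 0.605, 0.231] pointing down, gripper open.
Joint ranges: [-2.63, 2.63], [-0.94, 2.18], [0.31, 2.57], [-1.31, 4.45], [0, 2.66], [-2.55, 2.55]. Speed limits (rad/s): [2.57, 2.57, 3.14, 3.14, 3.14, 3.14].

### API

Orientations are given as a unit quaternion [w, x, y, z].
In Python, from station import state, snapshot, close_job gives the robot as it stands.
- The arm moves only by the tool jog_arm, never from a script. Its argument "steps" is a list of rows, each a list of 6 numbers: the shift along the tool's x, y, z in mm, then the turn, a rotation vector about the tool's x, y, z in degrees. A call has 1 to 8 rows; each row shifts and turns the commanded pose from where the row before left it, along the tool's axes as they then stand; what a row does not reach is not made up. A row lasts 1/12 s, in which the tool goes at most 41.7 mm and 7.16 degrees, less where a joint would pass 70% of its speed; a pose out of reach is approached as far as the arm can. A call with a gripper value outside its range is refused whole. "hand" is the finger opening in mm, from 0 to 85.4, set as the call begins (left out, the last holds). The fingers move at their own pace and stop on an object; "squeeze" is the grip in N (left out, the last holds). Time passes only in rows, so rows that do not move let the fingers close. It gives the time, the measured TCP pose, the force, the opening and the grip force at its end, in the units of the state.
- state(): the state, without advancing time (a new reading comes with each control period).
- snapshot(name): name is "scene" or "top" or "wrist"; returns a dict with "img" (384x512x3 uint8, red, green, blue), "z_map" (384x512 float32, m along the optical axis (not along the pixel's ray), 0 where there is no reading), "mtx" (3x3 intrinsics, pixels), "world_from_camera" (4x4, takes a point from camera to world coordinates); the wrist camera has in their place "hand_eye" (4x4, takes a point from camera to tool coordinates, whose origin is the TCP and whose axes are the flange's). Camera axes: x right, y down, z forward; pixel columns grow to the right and rows downward; lengths in m; the calibration is good to about 2 mm. The wrist camera is an equidistant fisheye: a pixel r from the principal point sees the ray r / f radians off the axis. A picture is of the moment at which its call begins: read the wrist's pose just before it.
- close_job(): hands the job in; it is judged then, once.
The state is a dict: "t": time; "joints": joint angles; "qvel": joint speeds; "joint_efforts": joint torques, N m; "eef_pos": TCP position; "tool_rot": TCP orientation; "force": force on the tool from outside, world axes, zero at the start; "wrist_torque": the same for the moment, N m; "opening": finger opening in m; "grip_force": force on a finger pad.
Only numpy, scipy, OpenCV 4.12 (cv2) and the standard library are available. Lean on these libraries where they do the work, as an engineer would, in place of code of your own. Each camera call takes 0.05 s, during which the arm holds its last target. There are 200 camera calls.

### The job

Three identical closed screw tins stand on the bench, and from outside nobody can tell which one is full. Heft them, stand the two lighter ones upright in the long grey sorting tray without dropping them, and hold the heaviest one up in the air, upright, about 20 cm above the bench. Finish while still holding it still in the gripper; leave the loupe, the solder spool and the red screwdriver where they are.

Things in the scene. Friction and masses are not known exactly. Their poses are not given: they have to be found in the camera images.
- tin_1_mid (a point): closed round aluminium tin, ribbed screw lid, blank paper band, 56 mm across, 64 mm tall, standing on its base. The three look alike; by chance one weighs about 0.1, one 0.2 and one 0.5 kg. Inside, unseen, a snug solid load (fill_full, the heaviest, fill_some or fill_few in the rules) rests on its axis 5 mm above its underside. This point: its centre, 32 mm above the underside; z up its axis. Bears a firm grip (30 N)
- tin_2_mid (a point): closed round aluminium tin, ribbed screw lid, blank paper band, 56 mm across, 64 mm tall, standing on its base. The three look alike; by chance one weighs about 0.1, one 0.2 and one 0.5 kg. Inside, unseen, a snug solid load (fill_full, the heaviest, fill_some or fill_few in the rules) rests on its axis 5 mm above its underside. This point: its centre, 32 mm above the underside; z up its axis. Bears a firm grip (30 N)
- tin_3_mid (a point): closed round aluminium tin, ribbed screw lid, blank paper band, 56 mm across, 64 mm tall, standing on its base. The three look alike; by chance one weighs about 0.1, one 0.2 and one 0.5 kg. Inside, unseen, a snug solid load (fill_full, the heaviest, fill_some or fill_few in the rules) rests on its axis 5 mm above its underside. This point: its centre, 32 mm above the underside; z up its axis. Bears a firm grip (30 N)
- tray_floor (a point): long shallow grey sorting tray fixed to the bench, 130 x 300 mm outside, wall 4 mm, lying on a thin mat: rim 19 mm above the bench top, floor 7 mm above it, with a small flat tab at each end. This point is the centre of its inner floor; x runs along the short side (122 mm inside), y along the long side (292 mm inside), z up. There is room for three tins in a row along y, 90 mm apart
- loupe: black eye loupe with a white band, 38 mm across, 34 mm tall, standing on the bench; a bystander. Origin: centre of its underside
- solder_spool: blue spool of solder wire, 55 mm across, 30 mm tall, standing on its flange; a bystander. Origin: centre of its underside
- driver_red: small screwdriver with red handle, 146 mm long, 12 mm thick, lying on the bench along its y axis; a bystander. Origin: centre of its underside

How it is judged:
By the outcome, as a careful person would: the job done as asked, in the order asked, and still so for the second after the job is handed in, while the arm keeps its last pose, push and grip.
It also fails if it takes over 72 s, if anything falls off the work surface, if the arm or the gripper's body presses on something with over 40 N, if the wrist force passes 120 N, or if a joint passes its speed limit or range.

## Working session

There is one attempt and no reset: what is moved stays moved. The work goes in short steps, Python scripts to look and compute and a tool call to move; the robot and the scene stay as the last step left them, time stands still between calls to the robot, and variables do not carry over. Pictures are saved under pics/ and viewed, at most 10 in all, crops included, and the job is handed in when it is done.

Besides the shell and the picture viewer there is one more tool, called after "Emit:" as a command line: name --pt "numbers of a row" for each row, then --argument value for the rest. jog_arm: Moves the arm, as the interface text tells. Its arguments: {"type":"object","properties":{"steps":{"type":"array","items":{"type":"array","items":{"type":"number"}}},"hand":{"type":"number"},"squeeze":{"type":"number"}},"required":["steps"]}

```bash
mkdir -p pics; ls
python3 - <<'E'
from station import state, snapshot
import cv2, numpy as np
print(state())
ims=[]
for n in ("scene","top"):
    s=snapshot(n); np.savez(f"{n}.npz",**s); print(n,s["world_from_camera"].round(3).tolist(),s["mtx"].round(1).tolist())
    cv2.imwrite(f"pics/{n}0.png",cv2.cvtColor(s["img"],cv2.COLOR_RGB2BGR))
E
```

```text
pics
{'t': 0.0, 'joints': array([ 1.07309917e+00,  2.64778691e-01,  1.60540009e+00, -1.13949478e-05,
        1.27372322e+00, -3.68824824e-02]), 'qvel': array([-0.00012294,  0.00040667, -0.00041207, -0.00080131,  0.00260319,
       -0.00032028]), 'joint_efforts': array([-1.55045880e-03, -5.15089273e+01, -3.67316616e+01, -1.61788016e-04,
        1.31106822e-02, -2.57771319e-05]), 'eef_pos': array([0.29979229, 0.60393164, 0.22993075]), 'tool_rot': array([-2.99717581e-04,  2.28372335e-01,  9.73573183e-01, -1.11510817e-03]), 'force': array([-1.17826613,  0.41006861,  0.08403372]), 'wrist_torque': array([-0.03219094,  0.02121021,  0.03355547]), 'grip_force': 0.0, 'opening': 0.08558365664183351}
scene [[0.547, -0.503, 0.669, -0.215], [-0.837, -0.333, 0.434, -0.514], [0.004, -0.797, -0.604, 0.751], [0.0, 0.0, 0.0, 1.0]] [[491.2, 0.0, 254.7], [0.0, 491.2, 191.7], [0.0, 0.0, 1.0]]
top [[-0.009, -0.996, 0.092, 0.468], [-1.0, 0.009, 0.0, -0.013], [-0.001, -0.092, -0.996, 1.135], [0.0, 0.0, 0.0, 1.0]] [[399.7, 0.0, 255.7], [0.0, 399.7, 187.8], [0.0, 0.0, 1.0]]
```

View pics/top0.png

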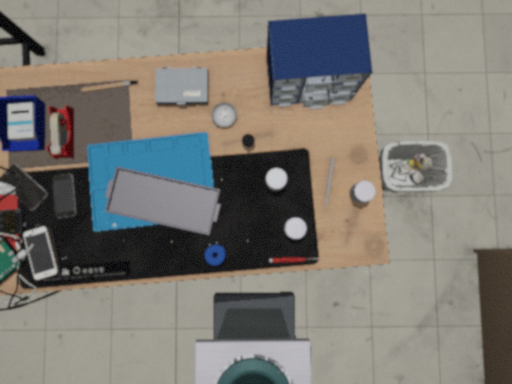

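View pics/scene0.png

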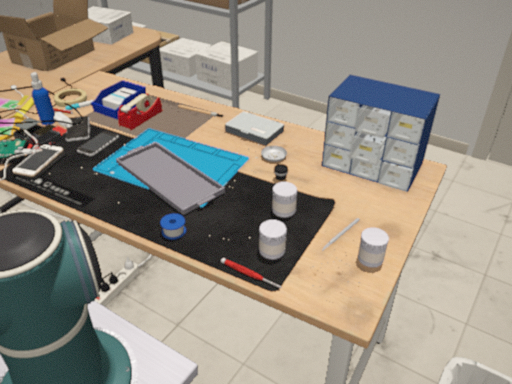

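The top view shows tins at about (276,179), (296,228) and (363,191), and the tray from (112,170) to (218,230). The spool is at (215,254), the loupe at (248,142) and the red driver at (293,260). The cabinet is at (318,60).

```bash
cat > h.py <<'E'
import numpy as np, cv2
from scipy.spatial.transform import Rotation as R
def cloud(s):
    z=s["z_map"].astype(float); v,u=np.mgrid[:z.shape[0],:z.shape[1]]; K=s["mtx"]
    p=np.stack([(u-K[0,2])/K[0,0]*z,(v-K[1,2])/K[1,1]*z,z,np.ones_like(z)],-1)@s["world_from_camera"].T
    p=p[...,:3]; p[z==0]=np.nan; return p
def rot(q): return R.from_quat(np.r_[q[1:],q[0]])
E
python3 - <<'E'
from h import *
for n in("top","scene"):
    s=np.load(n+".npz"); p=cloud(s)
    px={"top":[(276,179),(296,228),(363,191),(215,254),(248,142)],"scene":[(285,190),(272,230),(374,238),(172,222),(281,170)]}[n]
    for u,v in px:
        w=p[v-26:v+27,u-26:u+27].reshape(-1,3); q=w[(w[:,2]>.02)&(w[:,2]<.1)]
        c=p[v,u]; q=q[np.hypot(*(q[:,:2]-c[:2]).T)<.06]; zt=np.percentile(q[:,2],97); t=q[abs(q[:,2]-zt)<.006]
        print(n,u,v,c.round(3),len(t),((t.min(0)+t.max(0))/2).round(4),t.mean(0).round(4),(t.max(0)-t.min(0)).round(3))
    print("bench",p[{"top":(150,350),"scene":(270,330)}[n]])
s=np.load("top.npz");p=cloud(s); im=s["img"].astype(int)
g=(abs(im[...,0]-im[...,2])<30)&(im.sum(-1)>270)&(im.sum(-1)<560)
m=np.zeros(g.shape,np.uint8);m[155:245,95:228]=g[155:245,95:228]
m=cv2.morphologyEx(m,cv2.MORPH_OPEN,np.ones((9,9)));
r=cv2.minAreaRect(np.argwhere(m)[:,::-1].astype(np.float32));print(r)
q=p[m>0];q=q[~np.isnan(q[:,0])];print("z",np.percentile(q[:,2],[5,50,95]))
rr=cv2.minAreaRect(q[:,:2].astype(np.float32)*1000);print(rr,cv2.boxPoints(rr))
c=p[100:260,80:240].reshape(-1,3)
E
```

```text
top 276 179 [ 0.59  -0.068  0.066] 291 [ 0.594  -0.068   0.0642] [ 0.593  -0.0673  0.0631] [0.052 0.054 0.008]
top 296 228 [ 0.458 -0.12   0.06 ] 284 [ 0.4593 -0.117   0.0651] [ 0.4589 -0.1175  0.0633] [0.051 0.053 0.009]
top 363 191 [ 0.556 -0.302  0.06 ] 303 [ 0.557  -0.3053  0.0621] [ 0.5574 -0.3052  0.0607] [0.052 0.054 0.008]
top 215 254 [ 0.386  0.103 -0.003] 234 [0.3874 0.1015 0.0309] [0.388  0.1017 0.0295] [0.052 0.052 0.008]
top 248 142 [0.7   0.008 0.025] 103 [0.7064 0.0089 0.029 ] [0.7064 0.0088 0.0278] [0.037 0.037 0.008]
bench [ 0.67987062 -0.28616046 -0.00378544]
scene 285 190 [ 0.592 -0.074  0.062] 298 [ 0.5932 -0.0708  0.0642] [ 0.5917 -0.072   0.0646] [0.057 0.056 0.007]
scene 272 230 [ 0.452 -0.124  0.067] 385 [ 0.4594 -0.1206  0.065 ] [ 0.458  -0.121   0.0647] [0.056 0.055 0.008]
scene 374 238 [ 0.55  -0.311  0.063] 406 [ 0.5572 -0.3087  0.0623] [ 0.5553 -0.3097  0.0625] [0.057 0.055 0.007]
scene 172 222 [0.396 0.107 0.019] 299 [0.3881 0.0996 0.0314] [0.3877 0.0987 0.0309] [0.056 0.055 0.007]
scene 281 170 [0.703 0.002 0.027] 95 [0.7056 0.006  0.0304] [0.7071 0.0062 0.0297] [0.036 0.038 0.007]
bench [ 4.76222775e-01 -2.53528188e-01  2.57545357e-04]
((165.33758544921875, 201.33226013183594), (107.87785339355469, 46.68584060668945), 12.236111640930176)
z [0.0023952  0.00609052 0.01720792]
((535.7984619140625, 243.56423950195312), (306.689208984375, 131.0955352783203), 77.18299865722656) [[437.86627  108.58142 ]
 [565.6954    79.499466]
 [633.73065  378.54706 ]
 [505.90155  407.62903 ]]
```

```bash
cat >> h.py <<'E'
def to(*tgts):
    from station import state
    st=state(); p=st["eef_pos"]; Q=rot(st["tool_rot"])
    print("t",round(st["t"],2),"pos",p.round(4),"tilt",np.degrees(np.arccos(-Q.as_matrix()[2,2])).round(2),"F",st["force"].round(2),"op",st["opening"],"grip",st["grip_force"],"q",st["joints"].round(2))
    for t in tgts:
        d=Q.inv().apply(np.array(t)-p)*1000; n=np.linalg.norm(d); print(t,"tool mm",d.round(1),"norm",n.round(1),"rows@38",np.ceil(n/38))
A=(.593,-.069);B=(.459,-.119);C=(.556,-.307); T=np.array([.536,.243]); L=np.array([.222,.975])
E
python3 -c "
from h import *
to((*A,.1))"
```

```text
t 0.1 pos [0.2998 0.604  0.23  ] tilt 0.12 F [-0.83 -0.26 -0.24] op 0.08519348157112458 grip 0.0 q [ 1.07  0.26  1.61  0.    1.27 -0.04]
(0.593, -0.069, 0.1) tool mm [-561.9 -472.2  131. ] norm 745.5 rows@38 20.0
```

Emit:
jog_arm --pt "-28 -23.6 6.5 0 0 0" --pt "-28 -23.6 6.5 0 0 0" --pt "-28 -23.6 6.5 0 0 0" --pt "-28 -23.6 6.5 0 0 0" --pt "-28 -23.6 6.5 0 0 0" --pt "-28 -23.6 6.5 0 0 0" --pt "-28 -23.6 6.5 0 0 0" --pt "-28 -23.6 6.5 0 0 0" --hand 85 --squeeze 25

```text
t: 0.77
eef_pos: [0.4168, 0.334, 0.1786]
tool_rot: [-0.0, 0.228, 0.974, -0.0]
force: [0.0, 0.6, -0.2]
opening: 0.0848
grip_force: 0.0
```

Emit:
jog_arm --pt "-28 -23.6 6.5 0 0 0" --pt "-28 -23.6 6.5 0 0 0" --pt "-28 -23.6 6.5 0 0 0" --pt "-28 -23.6 6.5 0 0 0" --pt "-28 -23.6 6.5 0 0 0" --pt "-28 -23.6 6.5 0 0 0" --pt "-28 -23.6 6.5 0 0 0" --pt "-28 -23.6 6.5 0 0 0"

```text
t: 1.43
eef_pos: [0.5335, 0.0654, 0.1267]
tool_rot: [-0.0, 0.228, 0.974, -0.0]
force: [-0.3, 0.3, 0.2]
opening: 0.0847
grip_force: 0.0
```

Emit:
jog_arm --pt "-28 -23.6 6.5 0 0 0" --pt "-28 -23.6 6.5 0 0 0" --pt "-28 -23.6 6.5 0 0 0" --pt "-28 -23.6 6.5 0 0 0" --pt "0 0 0 0 0 0" --pt "0 0 0 0 0 0" --pt "0 0 0 0 0 0" --pt "0 0 0 0 0 0"

```text
t: 2.1
eef_pos: [0.5912, -0.0661, 0.1011]
tool_rot: [-0.0, 0.228, 0.974, 0.0]
force: [-0.5, 0.5, 0.3]
opening: 0.0851
grip_force: 0.0
```

```bash
python3 -c "
from h import *
to((*A,.02))
from station import snapshot
s=snapshot('wrist');print(s['mtx'],s['hand_eye'].round(3))
cv2.imwrite('pics/w0.png',s['img'][...,::-1])"
```

```text
t 2.1 pos [ 0.5912 -0.0661  0.1011] tilt 0.06 F [-0.46  0.53  0.26] op 0.08507535087524362 grip 0.0 q [-0.15  0.23  1.9   0.    1.01 -1.26]
(0.593, -0.069, 0.02) tool mm [-3.  -1.8 81.1] norm 81.1 rows@38 3.0
[[297.31863964   0.         252.10640214]
 [  0.         297.31863964 192.7138796 ]
 [  0.           0.           1.        ]] [[-0.001 -0.953 -0.304  0.077]
 [ 1.    -0.    -0.    -0.   ]
 [ 0.    -0.304  0.953 -0.142]
 [ 0.     0.     0.     1.   ]]
```

View pics/w0.png

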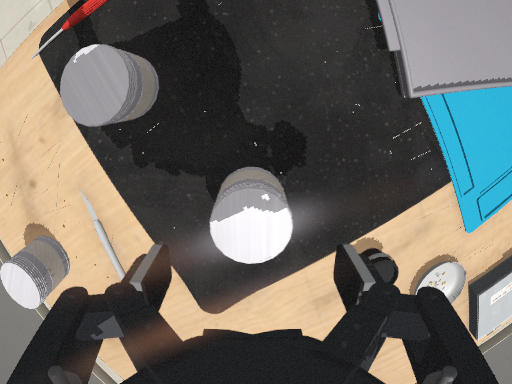

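The wrist view shows tin A centred between the fingers at about (252,222). The loupe, at (378,268), is clear of the right finger. I'll descend, grip and heft.

Emit:
jog_arm --pt "-3 -2 10 0 0 0" --pt "0 0 17 0 0 0" --pt "0 0 18 0 0 0" --pt "0 0 18 0 0 0" --pt "0 0 12 0 0 0" --pt "0 0 6 0 0 0" --pt "0 0 0 0 0 0" --pt "0 0 0 0 0 0"

```text
t: 2.82
eef_pos: [0.5937, -0.07, 0.0203]
tool_rot: [-0.0, 0.228, 0.974, -0.0]
force: [0.8, -0.9, 0.2]
opening: 0.0846
grip_force: 0.0
```

Emit:
jog_arm --pt "0 0 0 0 0 0" --pt "0 0 0 0 0 0" --pt "0 0 0 0 0 0" --pt "0 0 0 0 0 0" --pt "0 0 0 0 0 0" --pt "0 0 0 0 0 0" --pt "0 0 0 0 0 0" --pt "0 0 0 0 0 0" --hand 45 --squeeze 25

```text
t: 3.48
eef_pos: [0.5948, -0.0704, 0.0217]
tool_rot: [0.001, 0.228, 0.974, 0.0]
force: [-0.4, 1.7, 5.9]
opening: 0.0553
grip_force: 26.3
```

Emit:
jog_arm --pt "0 0 -4 0 0 0" --pt "0 0 -8 0 0 0" --pt "0 0 -14 0 0 0" --pt "0 0 -20 0 0 0" --pt "0 0 -20 0 0 0" --pt "0 0 -14 0 0 0" --pt "0 0 -8 0 0 0" --pt "0 0 -4 0 0 0"

```text
t: 4.15
eef_pos: [0.5945, -0.0705, 0.1141]
tool_rot: [0.001, 0.228, 0.974, 0.0]
force: [0.7, 0.5, -1.5]
opening: 0.0552
grip_force: 26.8
```

Emit:
jog_arm --pt "0 0 0 0 0 0" --pt "0 0 0 0 0 0" --pt "0 0 0 0 0 0" --pt "0 0 0 0 0 0"

```text
t: 4.48
eef_pos: [0.5926, -0.0702, 0.1109]
tool_rot: [-0.001, 0.228, 0.974, -0.0]
force: [-0.1, 0.7, -1.6]
opening: 0.055
grip_force: 26.8
```

Emit:
jog_arm --pt "0 0 0 0 0 0" --pt "0 0 0 0 0 0" --pt "0 0 0 0 0 0" --pt "0 0 0 0 0 0"

```text
t: 4.82
eef_pos: [0.5935, -0.0703, 0.112]
tool_rot: [-0.0, 0.228, 0.974, -0.0]
force: [-0.7, -0.6, -0.2]
opening: 0.0552
grip_force: 26.8
```

```bash
python3 -c "
from h import *
to((*(T+.06*L),.11),(*(T-.06*L),.11))
from station import snapshot,state
f=[]
for i in range(8): s=snapshot('wrist'); f.append(state()['force'][2])
print(np.mean(f),np.std(f),state()['joint_efforts'])
cv2.imwrite('pics/w1.png',s['img'][...,::-1])"
```

```text
t 4.82 pos [ 0.5935 -0.0703  0.112 ] tilt 0.02 F [-0.71 -0.6  -0.22] op 0.055226084674497494 grip 26.76996946334839 q [-0.16  0.22  1.89  0.    1.03 -1.27]
(np.float64(0.54932), np.float64(0.3015), 0.11) tool mm [204.9 313.3   2.1] norm 374.4 rows@38 10.0
(np.float64(0.52268), np.float64(0.1845), 0.11) tool mm [176.8 196.7   2.1] norm 264.5 rows@38 7.0
-1.0723452366929411 0.4976587513154922 [-5.93815548e-04 -4.60080743e+01 -3.35529006e+01  1.26605354e-05
  9.31991781e-04 -8.80071781e-06]
```

View pics/w1.png

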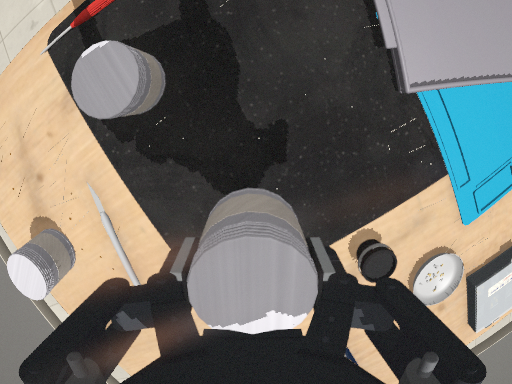

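Tin A is held upright, centred near (252,260). It reads about 1.1 N, so roughly 0.1 kg, which is light. I'll put it in the tray's far slot.

Emit:
jog_arm --pt "8.2 12.5 0 0 0 0" --pt "14.3 21.9 0 0 0 0" --pt "20.5 31.3 0 0 0 0" --pt "22.5 34.5 0 0 0 0" --pt "22.5 34.5 0 0 0 0" --pt "22.5 34.5 0 0 0 0" --pt "22.5 34.5 0 0 0 0" --pt "22.5 34.5 0 0 0 0"

```text
t: 5.88
eef_pos: [0.5593, 0.2148, 0.1125]
tool_rot: [0.0, 0.228, 0.974, 0.0]
force: [0.7, 0.3, -0.4]
opening: 0.0553
grip_force: 26.9
```

Emit:
jog_arm --pt "20.5 31.3 0 0 0 0" --pt "14.3 21.9 0 0 0 0" --pt "10.2 15.7 0 0 0 0" --pt "4.1 6.3 0 0 0 0" --pt "0 0 0 0 0 0" --pt "0 0 0 0 0 0" --pt "0 0 0 0 0 0" --pt "0 0 0 0 0 0"

```text
t: 6.55
eef_pos: [0.5499, 0.2999, 0.1122]
tool_rot: [-0.0, 0.229, 0.973, -0.0]
force: [-0.3, -0.5, -0.9]
opening: 0.0551
grip_force: 26.9
```

Emit:
jog_arm --pt "0 0 6 0 0 0" --pt "0 0 12 0 0 0" --pt "0 0 15 0 0 0" --pt "0 0 15 0 0 0" --pt "0 0 12 0 0 0" --pt "0 0 8 0 0 0" --pt "0 0 4 0 0 0" --pt "0 0 0 0 0 0"

```text
t: 7.22
eef_pos: [0.5489, 0.3007, 0.0386]
tool_rot: [-0.001, 0.228, 0.974, -0.001]
force: [0.2, -0.1, -2.2]
opening: 0.0548
grip_force: 26.9
```

```bash
python3 -c "
from h import *
to((*(T+.06*L),.029))"
```

```text
t 7.22 pos [0.5489 0.3007 0.0386] tilt 0.15 F [ 0.17 -0.13 -2.24] op 0.05483623070704717 grip 26.944448947906494 q [ 0.46  0.35  1.87 -0.    0.92 -0.65]
(np.float64(0.54932), np.float64(0.3015), 0.029) tool mm [-0.1  0.9  9.6] norm 9.7 rows@38 1.0
```

Emit:
jog_arm --pt "0 0 3 0 0 0" --pt "0 0 3 0 0 0" --pt "0 0 2 0 0 0" --pt "0 0 0 0 0 0" --pt "0 0 0 0 0 0"

```text
t: 7.63
eef_pos: [0.5499, 0.3015, 0.0325]
tool_rot: [0.0, 0.228, 0.974, 0.0]
force: [-0.6, 0.1, -1.0]
opening: 0.055
grip_force: 26.9
```

Emit:
jog_arm --pt "0 0 1 0 0 0" --pt "0 0 0 0 0 0" --pt "0 0 0 0 0 0"

```text
t: 7.88
eef_pos: [0.5498, 0.3014, 0.0314]
tool_rot: [0.0, 0.228, 0.974, 0.0]
force: [0.3, -0.4, -1.1]
opening: 0.055
grip_force: 26.9
```

Emit:
jog_arm --pt "0 0 1 0 0 0" --pt "0 0 0 0 0 0" --pt "0 0 0 0 0 0"

```text
t: 8.13
eef_pos: [0.5497, 0.3013, 0.0302]
tool_rot: [-0.0, 0.228, 0.974, -0.0]
force: [-0.5, -1.0, -1.9]
opening: 0.0554
grip_force: 26.9
```

Emit:
jog_arm --pt "0 0 1 0 0 0" --pt "0 0 0 0 0 0" --pt "0 0 0 0 0 0"

```text
t: 8.38
eef_pos: [0.5497, 0.3013, 0.0291]
tool_rot: [-0.0, 0.228, 0.974, -0.0]
force: [-0.2, -0.9, -0.4]
opening: 0.0551
grip_force: 26.9
```

Emit:
jog_arm --pt "0 0 1 0 0 0" --pt "0 0 0 0 0 0" --pt "0 0 0 0 0 0"

```text
t: 8.63
eef_pos: [0.5498, 0.3014, 0.0289]
tool_rot: [0.0, 0.228, 0.974, 0.0]
force: [-1.9, -1.0, 4.6]
opening: 0.0553
grip_force: 27.1
```

Contact is confirmed, so I'll release and rise.

Emit:
jog_arm --pt "0 0 0 0 0 0" --pt "0 0 0 0 0 0" --pt "0 0 0 0 0 0" --pt "0 0 0 0 0 0" --pt "0 0 0 0 0 0" --pt "0 0 0 0 0 0" --hand 85

```text
t: 9.13
eef_pos: [0.5498, 0.3014, 0.0282]
tool_rot: [-0.0, 0.228, 0.974, -0.0]
force: [0.7, 0.3, 0.0]
opening: 0.085
grip_force: 0.0
```

Emit:
jog_arm --pt "0 0 -6 0 0 0" --pt "0 0 -12 0 0 0" --pt "0 0 -18 0 0 0" --pt "0 0 -22 0 0 0" --pt "0 0 -20 0 0 0" --pt "0 0 -10 0 0 0" --pt "0 0 -4 0 0 0" --pt "0 0 0 0 0 0"

```text
t: 9.8
eef_pos: [0.5507, 0.3019, 0.1222]
tool_rot: [0.001, 0.228, 0.974, 0.001]
force: [0.1, 0.2, -1.0]
opening: 0.0851
grip_force: 0.0
```

```bash
python3 -c "
from h import *
to((*B,.1))"
```

```text
t 9.8 pos [0.5507 0.3019 0.1222] tilt 0.18 F [ 0.07  0.17 -1.01] op 0.0850899020260533 grip 0.0 q [ 0.46  0.26  1.82  0.    1.06 -0.65]
(0.459, -0.119, 0.1) tool mm [-104.9 -417.8   21.3] norm 431.3 rows@38 12.0
```

Emit:
jog_arm --pt "-8.1 -32.1 0 0 0 0" --pt "-8.1 -32.1 0 0 0 0" --pt "-8.1 -32.1 0 0 0 0" --pt "-8.1 -32.1 0 0 0 0" --pt "-8.1 -32.1 0 0 0 0" --pt "-8.1 -32.1 0 0 0 0" --pt "-8.1 -32.1 0 0 0 0" --pt "-8.1 -32.1 0 0 0 0"

```text
t: 10.47
eef_pos: [0.4917, 0.0411, 0.1187]
tool_rot: [-0.001, 0.228, 0.974, -0.0]
force: [0.7, 0.8, 0.7]
opening: 0.0849
grip_force: 0.0
```

Emit:
jog_arm --pt "-8.1 -32.1 5 0 0 0" --pt "-8.1 -32.1 5 0 0 0" --pt "-8.1 -32.1 5 0 0 0" --pt "-8.1 -32.1 5 0 0 0" --pt "-5 -21 0 0 0 0" --pt "-3 -11 0 0 0 0" --pt "0 0 0 0 0 0" --pt "0 0 0 0 0 0"

```text
t: 11.13
eef_pos: [0.4581, -0.1189, 0.0996]
tool_rot: [-0.001, 0.229, 0.973, 0.0]
force: [0.2, -0.1, 0.1]
opening: 0.0849
grip_force: 0.0
```

Emit:
jog_arm --pt "0 0 0 0 0 0" --pt "0 0 0 0 0 0" --pt "0 0 0 0 0 0"

```text
t: 11.38
eef_pos: [0.4588, -0.118, 0.1003]
tool_rot: [0.0, 0.228, 0.974, 0.0]
force: [0.3, 0.6, 0.3]
opening: 0.0851
grip_force: 0.0
```

```bash
python3 -c "
from h import *
to((*B,.021))"
```

```text
t 11.38 pos [ 0.4588 -0.118   0.1003] tilt 0.01 F [0.31 0.6  0.27] op 0.0851171103029356 grip 0.0 q [-0.3   0.01  2.15  0.    0.98 -1.42]
(0.459, -0.119, 0.021) tool mm [-0.6 -0.8 79.3] norm 79.3 rows@38 3.0
```

Emit:
jog_arm --pt "-0.6 -0.8 9 0 0 0" --pt "0 0 17 0 0 0" --pt "0 0 18 0 0 0" --pt "0 0 18 0 0 0" --pt "0 0 12 0 0 0" --pt "0 0 5 0 0 0" --pt "0 0 0 0 0 0" --pt "0 0 0 0 0 0"

```text
t: 12.05
eef_pos: [0.4587, -0.1198, 0.0211]
tool_rot: [-0.0, 0.228, 0.974, 0.0]
force: [0.3, 0.2, -0.0]
opening: 0.085
grip_force: 0.0
```

Emit:
jog_arm --pt "0 0 0 0 0 0" --pt "0 0 0 0 0 0" --pt "0 0 0 0 0 0" --pt "0 0 0 0 0 0" --pt "0 0 0 0 0 0" --pt "0 0 0 0 0 0" --pt "0 0 0 0 0 0" --pt "0 0 0 0 0 0" --hand 45

```text
t: 12.72
eef_pos: [0.4599, -0.1201, 0.0225]
tool_rot: [0.001, 0.229, 0.974, 0.0]
force: [0.9, 3.6, 6.5]
opening: 0.0554
grip_force: 26.4
```

Emit:
jog_arm --pt "0 0 -4 0 0 0" --pt "0 0 -8 0 0 0" --pt "0 0 -14 0 0 0" --pt "0 0 -20 0 0 0" --pt "0 0 -20 0 0 0" --pt "0 0 -14 0 0 0" --pt "0 0 -8 0 0 0" --pt "0 0 -4 0 0 0"

```text
t: 13.38
eef_pos: [0.4588, -0.1203, 0.1143]
tool_rot: [0.001, 0.228, 0.974, -0.0]
force: [0.9, 0.6, -4.0]
opening: 0.055
grip_force: 28.0
```

Emit:
jog_arm --pt "0 0 0 0 0 0" --pt "0 0 0 0 0 0" --pt "0 0 0 0 0 0" --pt "0 0 0 0 0 0" --pt "0 0 0 0 0 0" --pt "0 0 0 0 0 0"

```text
t: 13.88
eef_pos: [0.4582, -0.1199, 0.1126]
tool_rot: [-0.001, 0.228, 0.974, 0.0]
force: [0.3, -0.8, -5.1]
opening: 0.0556
grip_force: 28.0
```

```bash
python3 -c "
from h import *
from station import snapshot,state
f=[]
for i in range(8): s=snapshot('wrist'); f.append(state()['force'][2])
print(np.mean(f),np.std(f))
to((*(T-.06*L),.11))"
```

```text
-4.979398856449613 0.5748319585368459
t 14.28 pos [ 0.4587 -0.1201  0.1133] tilt 0.01 F [-0.98  0.03 -5.33] op 0.05524647656258414 grip 28.039878341951407 q [-0.31 -0.01  2.14 -0.    1.01 -1.42]
(np.float64(0.52268), np.float64(0.1845), 0.11) tool mm [ 78.1 301.3   3.3] norm 311.3 rows@38 9.0
```

Tin B reads about 5 N, so it is the heaviest. I'll set it back down and fetch it last.

Emit:
jog_arm --pt "0 0 6 0 0 0" --pt "0 0 14 0 0 0" --pt "0 0 20 0 0 0" --pt "0 0 20 0 0 0" --pt "0 0 15 0 0 0" --pt "0 0 8 0 0 0" --pt "0 0 3 0 0 0" --pt "0 0 0 0 0 0"

```text
t: 14.95
eef_pos: [0.4581, -0.1199, 0.0266]
tool_rot: [-0.001, 0.228, 0.974, 0.0]
force: [0.6, -0.0, -4.5]
opening: 0.0553
grip_force: 28.0
```

Emit:
jog_arm --pt "0 0 1 0 0 0" --pt "0 0 0 0 0 0" --pt "0 0 0 0 0 0"

```text
t: 15.2
eef_pos: [0.4597, -0.1204, 0.0273]
tool_rot: [0.001, 0.228, 0.974, -0.0]
force: [0.6, 0.4, -5.2]
opening: 0.0553
grip_force: 28.0
```

Emit:
jog_arm --pt "0 0 1 0 0 0" --pt "0 0 0 0 0 0" --pt "0 0 0 0 0 0"

```text
t: 15.45
eef_pos: [0.4588, -0.1201, 0.0256]
tool_rot: [0.0, 0.228, 0.974, -0.0]
force: [0.3, -0.7, -5.0]
opening: 0.0553
grip_force: 28.0
```

Emit:
jog_arm --pt "0 0 1.5 0 0 0" --pt "0 0 0 0 0 0" --pt "0 0 0 0 0 0"

```text
t: 15.7
eef_pos: [0.4585, -0.12, 0.0237]
tool_rot: [-0.0, 0.228, 0.974, 0.0]
force: [-0.1, -0.0, -5.5]
opening: 0.0551
grip_force: 28.0
```

Emit:
jog_arm --pt "0 0 1 0 0 0" --pt "0 0 0 0 0 0" --pt "0 0 0 0 0 0"

```text
t: 15.95
eef_pos: [0.4586, -0.1201, 0.0227]
tool_rot: [-0.0, 0.228, 0.974, -0.0]
force: [-0.6, -0.2, -5.4]
opening: 0.0552
grip_force: 28.0
```

Emit:
jog_arm --pt "0 0 1 0 0 0" --pt "0 0 0 0 0 0" --pt "0 0 0 0 0 0"

```text
t: 16.2
eef_pos: [0.4587, -0.1201, 0.0225]
tool_rot: [-0.0, 0.228, 0.974, -0.0]
force: [-4.1, 1.4, 5.3]
opening: 0.0551
grip_force: 28.6
```

Tin B is on the bench. I'll release and rise.

Emit:
jog_arm --pt "0 0 0 0 0 0" --pt "0 0 0 0 0 0" --pt "0 0 0 0 0 0" --pt "0 0 0 0 0 0" --pt "0 0 0 0 0 0" --pt "0 0 0 0 0 0" --hand 85

```text
t: 16.7
eef_pos: [0.4588, -0.1201, 0.0218]
tool_rot: [0.0, 0.228, 0.974, -0.0]
force: [0.3, -1.2, -0.7]
opening: 0.0849
grip_force: 0.0
```

Emit:
jog_arm --pt "0 0 -6 0 0 0" --pt "0 0 -12 0 0 0" --pt "0 0 -18 0 0 0" --pt "0 0 -22 0 0 0" --pt "0 0 -16 0 0 0" --pt "0 0 -6 0 0 0" --pt "0 0 0 0 0 0" --pt "0 0 0 0 0 0"

```text
t: 17.37
eef_pos: [0.4586, -0.1201, 0.1018]
tool_rot: [0.0, 0.228, 0.974, -0.0]
force: [-0.2, -0.5, -0.5]
opening: 0.085
grip_force: 0.0
```

```bash
python3 -c "
from h import *
to((*C,.1))"
```

```text
t 17.37 pos [ 0.4586 -0.1201  0.1018] tilt 0.03 F [-0.21 -0.48 -0.46] op 0.08499665150366562 grip 0.0 q [-0.31  0.    2.15 -0.    0.98 -1.42]
(0.556, -0.307, 0.1) tool mm [-170.4 -124.1    1.8] norm 210.8 rows@38 6.0
```

Emit:
jog_arm --pt "-27 -19.7 0 0 0 0" --pt "-27 -19.7 0 0 0 0" --pt "-27 -19.7 0 0 0 0" --pt "-27 -19.7 0 0 0 0" --pt "-27 -19.7 0 0 0 0" --pt "-20 -14.5 0 0 0 0" --pt "-11 -8 0 0 0 0" --pt "-4.4 -3 0 0 0 0"

```text
t: 18.03
eef_pos: [0.556, -0.3086, 0.0996]
tool_rot: [-0.001, 0.229, 0.973, 0.0]
force: [-0.4, 0.5, -0.1]
opening: 0.0849
grip_force: 0.0
```

Emit:
jog_arm --pt "0 0 0 0 0 0" --pt "0 0 0 0 0 0" --pt "0 0 0 0 0 0" --pt "0 0 0 0 0 0"

```text
t: 18.37
eef_pos: [0.5554, -0.3056, 0.1014]
tool_rot: [-0.001, 0.228, 0.974, 0.0]
force: [0.6, 0.3, -0.2]
opening: 0.0849
grip_force: 0.0
```

```bash
python3 -c "
from h import *
to((*C,.021))"
```

```text
t 18.37 pos [ 0.5554 -0.3056  0.1014] tilt 0.08 F [ 0.65  0.27 -0.25] op 0.08489003649851826 grip 0.0 q [-0.54  0.3   1.82  0.    1.03 -1.65]
(0.556, -0.307, 0.021) tool mm [-1.3 -1.  80.4] norm 80.4 rows@38 3.0
```

Emit:
jog_arm --pt "-1 -1 10 0 0 0" --pt "0 0 17 0 0 0" --pt "0 0 18 0 0 0" --pt "0 0 18 0 0 0" --pt "0 0 12 0 0 0" --pt "0 0 5 0 0 0" --pt "0 0 0 0 0 0" --pt "0 0 0 0 0 0"

```text
t: 19.03
eef_pos: [0.5567, -0.3082, 0.0219]
tool_rot: [0.0, 0.228, 0.974, -0.0]
force: [0.3, -0.4, 0.6]
opening: 0.0853
grip_force: 0.0
```

Emit:
jog_arm --pt "0 0 0 0 0 0" --pt "0 0 0 0 0 0" --pt "0 0 0 0 0 0" --pt "0 0 0 0 0 0" --pt "0 0 0 0 0 0" --pt "0 0 0 0 0 0" --pt "0 0 0 0 0 0" --pt "0 0 0 0 0 0" --hand 45

```text
t: 19.7
eef_pos: [0.5576, -0.3087, 0.0233]
tool_rot: [0.001, 0.228, 0.974, -0.0]
force: [0.3, -0.1, 5.9]
opening: 0.0551
grip_force: 26.4
```

Emit:
jog_arm --pt "0 0 -4 0 0 0" --pt "0 0 -8 0 0 0" --pt "0 0 -14 0 0 0" --pt "0 0 -20 0 0 0" --pt "0 0 -20 0 0 0" --pt "0 0 -14 0 0 0" --pt "0 0 -8 0 0 0" --pt "0 0 -4 0 0 0"

```text
t: 20.37
eef_pos: [0.5575, -0.3089, 0.1161]
tool_rot: [0.002, 0.228, 0.974, -0.001]
force: [-0.2, -0.7, -1.7]
opening: 0.0553
grip_force: 26.9
```

Emit:
jog_arm --pt "0 0 0 0 0 0" --pt "0 0 0 0 0 0" --pt "0 0 0 0 0 0" --pt "0 0 0 0 0 0" --pt "0 0 0 0 0 0" --pt "0 0 0 0 0 0"

```text
t: 20.87
eef_pos: [0.5561, -0.308, 0.1129]
tool_rot: [-0.001, 0.228, 0.974, 0.0]
force: [0.2, 0.2, -1.4]
opening: 0.0552
grip_force: 26.9
```

```bash
python3 -c "
from h import *
from station import snapshot,state
f=[]
for i in range(8): s=snapshot('wrist'); f.append(state()['force'][2])
print(np.mean(f),np.std(f))
to((*(T-.06*L),.11))"
```

```text
-1.9035961329353501 0.25076355821651797
t 21.27 pos [ 0.5566 -0.3083  0.1138] tilt 0.01 F [ 0.31 -1.82 -2.14] op 0.055230017322234884 grip 26.943631768226624 q [-0.54  0.29  1.8  -0.    1.05 -1.65]
(np.float64(0.52268), np.float64(0.1845), 0.11) tool mm [249.5 426.3   3.8] norm 494.0 rows@38 13.0
```

Tin C reads 1.9 N, about 0.2 kg. It goes to the near slot.

Emit:
jog_arm --pt "7.5 12.8 0 0 0 0" --pt "13.7 23.4 0 0 0 0" --pt "18.7 32 0 0 0 0" --pt "18.7 32 0 0 0 0" --pt "18.7 32 0 0 0 0" --pt "18.7 32 0 0 0 0" --pt "18.7 32 0 0 0 0" --pt "18.7 32 0 0 0 0"

```text
t: 21.93
eef_pos: [0.5378, -0.0422, 0.114]
tool_rot: [0.0, 0.228, 0.974, 0.0]
force: [1.7, 0.6, -2.4]
opening: 0.0552
grip_force: 27.2
```

Emit:
jog_arm --pt "18.7 32 0 0 0 0" --pt "18.7 32 0 0 0 0" --pt "18.7 32 0 0 0 0" --pt "18.7 32 0 0 0 0" --pt "16.2 27.7 0 0 0 0" --pt "12.5 21.3 0 0 0 0" --pt "7.5 12.8 0 0 0 0" --pt "5 8.5 0 0 0 0"

```text
t: 22.6
eef_pos: [0.5219, 0.1872, 0.114]
tool_rot: [-0.0, 0.227, 0.974, 0.0]
force: [-0.3, -0.4, -2.2]
opening: 0.0554
grip_force: 27.2
```

Emit:
jog_arm --pt "0 0 0 0 0 0" --pt "0 0 0 0 0 0" --pt "0 0 0 0 0 0" --pt "0 0 6 0 0 0" --pt "0 0 12 0 0 0" --pt "0 0 12 0 0 0" --pt "0 0 6 0 0 0" --pt "0 0 0 0 0 0"

```text
t: 23.27
eef_pos: [0.5205, 0.1835, 0.0745]
tool_rot: [-0.002, 0.229, 0.973, -0.001]
force: [-1.3, 0.1, -2.3]
opening: 0.0551
grip_force: 27.2
```

```bash
python3 -c "
from h import *
to((*(T-.06*L),.031))"
```

```text
t 23.27 pos [0.5205 0.1835 0.0745] tilt 0.33 F [-1.35  0.11 -2.27] op 0.05506006493225696 grip 27.197408974170685 q [ 0.29  0.19  2.01 -0.    0.95 -0.82]
(np.float64(0.52268), np.float64(0.1845), 0.031) tool mm [-1.7  2.1 43.5] norm 43.6 rows@38 2.0
```

Emit:
jog_arm --pt "0 1 6 0 0 0" --pt "0 0 12 0 0 0" --pt "0 0 12 0 0 0" --pt "0 0 7 0 0 0" --pt "0 0 4 0 0 0" --pt "0 0 2 0 0 0" --pt "0 0 0 0 0 0" --pt "0 0 0 0 0 0"

```text
t: 23.93
eef_pos: [0.5235, 0.1857, 0.0349]
tool_rot: [0.0, 0.228, 0.974, 0.0]
force: [0.2, 0.6, -1.2]
opening: 0.0554
grip_force: 27.2
```

Emit:
jog_arm --pt "0 0 1 0 0 0" --pt "0 0 0 0 0 0" --pt "0 0 0 0 0 0"

```text
t: 24.18
eef_pos: [0.5237, 0.1857, 0.0342]
tool_rot: [0.0, 0.228, 0.974, 0.0]
force: [-0.5, 0.0, -1.5]
opening: 0.0552
grip_force: 27.2
```

Emit:
jog_arm --pt "0 0 1 0 0 0" --pt "0 0 0 0 0 0" --pt "0 0 0 0 0 0"

```text
t: 24.43
eef_pos: [0.5233, 0.1855, 0.0328]
tool_rot: [0.0, 0.228, 0.974, -0.0]
force: [-0.2, 0.0, -1.3]
opening: 0.0554
grip_force: 27.2
```

Emit:
jog_arm --pt "0 0 1.5 0 0 0" --pt "0 0 0 0 0 0" --pt "0 0 0 0 0 0"

```text
t: 24.68
eef_pos: [0.5234, 0.1857, 0.0325]
tool_rot: [-0.0, 0.228, 0.974, 0.0]
force: [-3.2, -0.3, 5.0]
opening: 0.0554
grip_force: 27.7
```

Emit:
jog_arm --pt "0 0 1 0 0 0" --pt "0 0 0 0 0 0" --pt "0 0 0 0 0 0"

```text
t: 24.93
eef_pos: [0.5235, 0.1857, 0.0325]
tool_rot: [-0.0, 0.228, 0.974, -0.0]
force: [-6.3, -1.2, 12.9]
opening: 0.0552
grip_force: 28.0
```

Contact is confirmed. I'll ease off 1 mm, release and rise.

Emit:
jog_arm --pt "0 0 -1.2 0 0 0" --pt "0 0 0 0 0 0"

```text
t: 25.1
eef_pos: [0.5238, 0.1858, 0.0325]
tool_rot: [0.001, 0.228, 0.974, 0.0]
force: [-2.3, -0.5, 6.5]
opening: 0.0549
grip_force: 27.6
```

Emit:
jog_arm --pt "0 0 0 0 0 0" --pt "0 0 0 0 0 0" --pt "0 0 0 0 0 0" --pt "0 0 0 0 0 0" --pt "0 0 0 0 0 0" --pt "0 0 0 0 0 0" --hand 85

```text
t: 25.6
eef_pos: [0.5232, 0.1855, 0.0313]
tool_rot: [-0.0, 0.228, 0.974, -0.0]
force: [0.5, 1.1, 0.5]
opening: 0.0845
grip_force: 0.0
```

Emit:
jog_arm --pt "0 0 -6 0 0 0" --pt "0 0 -12 0 0 0" --pt "0 0 -18 0 0 0" --pt "0 0 -22 0 0 0" --pt "0 0 -20 0 0 0" --pt "0 0 -8 0 0 0" --pt "0 0 0 0 0 0" --pt "0 0 0 0 0 0"

```text
t: 26.27
eef_pos: [0.5237, 0.1857, 0.1182]
tool_rot: [0.001, 0.228, 0.974, 0.0]
force: [-0.7, -0.2, -0.9]
opening: 0.0852
grip_force: 0.0
```

```bash
python3 -c "
from h import *
to((.4588,-.1201,.1))"
```

```text
t 26.27 pos [0.5237 0.1857 0.1182] tilt 0.1 F [-0.65 -0.21 -0.88] op 0.08523977010857972 grip 0.0 q [ 0.3   0.14  1.98 -0.    1.03 -0.81]
(0.4588, -0.1201, 0.1) tool mm [ -77.8 -302.8   18. ] norm 313.1 rows@38 9.0
```

Emit:
jog_arm --pt "-8 -31 0 0 0 0" --pt "-8 -31 0 0 0 0" --pt "-8 -31 2 0 0 0" --pt "-8 -31 2 0 0 0" --pt "-8 -31 2 0 0 0" --pt "-8 -31 2 0 0 0" --pt "-8 -31 2 0 0 0" --pt "-8 -31 2 0 0 0"

```text
t: 26.93
eef_pos: [0.4683, -0.0661, 0.1037]
tool_rot: [-0.002, 0.228, 0.974, -0.0]
force: [0.2, -0.1, -0.4]
opening: 0.0848
grip_force: 0.0
```

Emit:
jog_arm --pt "-7 -28 3 0 0 0" --pt "-4.8 -18 2 0 0 0" --pt "-2 -8.8 0 0 0 0" --pt "0 0 0 0 0 0" --pt "0 0 0 0 0 0" --pt "0 0 0 0 0 0" --pt "0 0 0 0 0 0" --pt "0 0 0 0 0 0"

```text
t: 27.6
eef_pos: [0.4586, -0.1192, 0.1005]
tool_rot: [0.0, 0.228, 0.974, 0.0]
force: [0.0, 0.4, 0.5]
opening: 0.085
grip_force: 0.0
```

```bash
python3 -c "
from h import *
to((.4588,-.1201,.021))"
```

```text
t 27.6 pos [ 0.4586 -0.1192  0.1005] tilt 0.01 F [0.02 0.38 0.47] op 0.08495984814586287 grip 0.0 q [-0.31  0.01  2.15  0.    0.98 -1.42]
(0.4588, -0.1201, 0.021) tool mm [-0.6 -0.7 79.5] norm 79.5 rows@38 3.0
```

Emit:
jog_arm --pt "-0.6 -0.8 9 0 0 0" --pt "0 0 17 0 0 0" --pt "0 0 18 0 0 0" --pt "0 0 18 0 0 0" --pt "0 0 12 0 0 0" --pt "0 0 5 0 0 0" --pt "0 0 0 0 0 0" --pt "0 0 0 0 0 0"

```text
t: 28.27
eef_pos: [0.4585, -0.121, 0.0213]
tool_rot: [-0.0, 0.228, 0.974, 0.0]
force: [0.0, -0.4, -0.3]
opening: 0.0849
grip_force: 0.0
```

Emit:
jog_arm --pt "0 0 0 0 0 0" --pt "0 0 0 0 0 0" --pt "0 0 0 0 0 0" --pt "0 0 0 0 0 0" --pt "0 0 0 0 0 0" --pt "0 0 0 0 0 0" --pt "0 0 0 0 0 0" --pt "0 0 0 0 0 0" --hand 45 --squeeze 27

```text
t: 28.93
eef_pos: [0.4596, -0.1214, 0.0226]
tool_rot: [0.001, 0.228, 0.974, 0.0]
force: [-0.4, 1.8, 6.6]
opening: 0.0552
grip_force: 28.5
```

Emit:
jog_arm --pt "0 0 -4 0 0 0" --pt "0 0 -8 0 0 0" --pt "0 0 -14 0 0 0" --pt "0 0 -20 0 0 0" --pt "0 0 -20 0 0 0" --pt "0 0 -20 0 0 0" --pt "0 0 -20 0 0 0" --pt "0 0 -20 0 0 0"

```text
t: 29.6
eef_pos: [0.4572, -0.121, 0.1478]
tool_rot: [-0.001, 0.228, 0.974, -0.0]
force: [0.4, -0.3, -5.5]
opening: 0.0555
grip_force: 30.0
```

Emit:
jog_arm --pt "0 0 -20 0 0 0" --pt "0 0 -17 0 0 0" --pt "0 0 -12 0 0 0" --pt "0 0 -7 0 0 0" --pt "0 0 -3 0 0 0" --pt "0 0 0 0 0 0" --pt "0 0 0 0 0 0" --pt "0 0 0 0 0 0"

```text
t: 30.27
eef_pos: [0.4576, -0.1209, 0.205]
tool_rot: [-0.001, 0.228, 0.974, 0.0]
force: [-1.2, -0.3, -4.7]
opening: 0.0551
grip_force: 30.1
```

Emit:
jog_arm --pt "0 0 0 0 0 0" --pt "0 0 0 0 0 0" --pt "0 0 0 0 0 0" --pt "0 0 0 0 0 0" --pt "0 0 0 0 0 0" --pt "0 0 0 0 0 0" --pt "0 0 0 0 0 0" --pt "0 0 0 0 0 0"

```text
t: 30.93
eef_pos: [0.4586, -0.1212, 0.2065]
tool_rot: [0.0, 0.228, 0.974, 0.0]
force: [-0.2, -0.6, -5.2]
opening: 0.055
grip_force: 30.1
```

```bash
python3 -c "
from h import *
from station import snapshot
to()
a=snapshot('scene')['img'];b=snapshot('wrist')['img']
cv2.imwrite('pics/s2.png',a[...,::-1]);cv2.imwrite('pics/w2.png',b[...,::-1])"
```

```text
t 30.93 pos [ 0.4586 -0.1212  0.2065] tilt 0.01 F [-0.22 -0.58 -5.15] op 0.05496552435435092 grip 30.124862511875108 q [-0.31 -0.1   2.05  0.    1.2  -1.42]
```

View pics/s2.png

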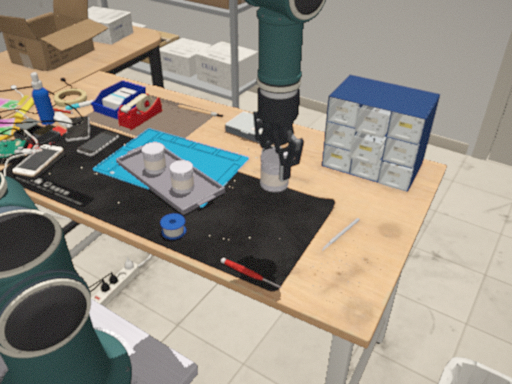

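View pics/w2.png

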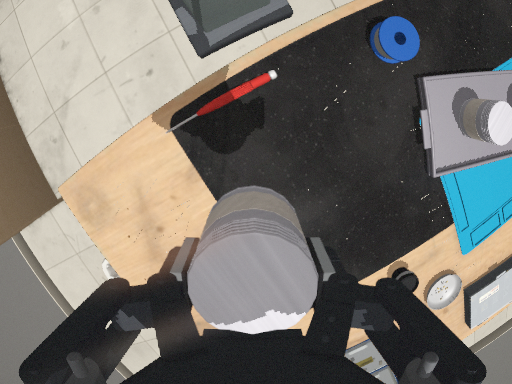

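The scene view shows both light tins upright in the tray at (153,157) and (181,178), with the heavy tin held upright at (275,170). The wrist view shows the held tin centred at (252,260), and the spool, driver and loupe where they were. I'll ease the grip slightly and hand in.

Emit:
jog_arm --pt "0 0 0 0 0 0" --pt "0 0 0 0 0 0" --pt "0 0 0 0 0 0" --pt "0 0 0 0 0 0" --pt "0 0 0 0 0 0" --pt "0 0 0 0 0 0" --squeeze 25

```text
t: 31.53
eef_pos: [0.4585, -0.1213, 0.2065]
tool_rot: [0.0, 0.228, 0.974, -0.0]
force: [0.2, 0.0, -4.3]
opening: 0.055
grip_force: 30.1
```

```bash
python3 -c "
from h import *
to()
from station import close_job
print(close_job())"
```

```text
t 31.53 pos [ 0.4585 -0.1213  0.2065] tilt 0.0 F [ 0.17  0.04 -4.34] op 0.054991979998681016 grip 30.125155454152264 q [-0.31 -0.1   2.05 -0.    1.2  -1.42]
the job is handed in; nothing more can be done
None
```

I handed the job in at 31.5 s: the two lighter tins (about 0.1 and 0.2 kg) stand upright in the tray, and the heaviest (about 0.5 kg) is held still and upright with its base about 18.5 cm and its centre about 22 cm above the bench, at a grip reading of 30.1 N against the 30 N the tins are said to bear.

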